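# Open the cup-warming cabinet by its paddle latch

### The job

Coffee is about to be served and the warm cups are wanted: lift the paddle on the door of the cup-warming cabinet until the pawl behind it is clear of its strike, swing the door wide open (well past 60 degrees) and let go of it. Work gently and by feel: how far the paddle must be lifted is different every time, it must not be forced once it meets its stop, and the door must not be wrenched while the pawl still holds it. Leave the mug, canister, teaspoon and jar where they stand.

Things in the scene. Friction and masses are not known exactly. Their poses are not given: they have to be found in the camera images.
- door_hinge (a point): Point on the upright hinge axis of the cabinet's door, 183 mm above the worktop (the height of the paddle's pivot), at the cabinet's front left edge; axes those of the cabinet: -x out of its front, y to its left, z up. The cabinet is a steel box 200 deep x 226 wide x 215 mm high, fixed; in these axes its underside's centre lies at [112, -117, -183] mm.
- cabinet_door (a joint): Door angle, rad: 0 shut, grows as the free edge swings out (seen from above, clockwise about the hinge), ends at 1.75. The hinge is slightly stiff (about 1 N at the paddle) and stays where it is left. Latched, the door has 2 to 4 mm of play and is then held hard. Once it is 0.15 rad open the pawl is out and the paddle may be let down.
- door_edge (a point): Middle of the free upright edge of the door, on its outer face, 230 mm from the hinge axis; axes those of the door: -x out of the outer face, -y from the hinge to the free edge. The door is a steel frame with a glass window, 226 wide x 167 high x 20 mm thick, its lower edge 47 mm above the worktop.
- paddle_pivot (a point): Middle of the paddle's level pivot, on the door; axes those of the door: -x straight out, y along the pivot. It lies 183 mm from the hinge axis along the door and 20 mm out from it, 10 mm in front of the door's outer face.
- paddle_grip (a point): Where to take the paddle: middle of its blade, 68 mm out from the pivot; turns with it. The blade is a dark steel plate 40 mm wide (along the pivot), 11 mm thick, sticking straight out of the door, its end 90 mm from the pivot. Fingers closing along the pivot's direction can pinch its side edges from above and the blade can turn between them; the space beside, below and before it is free.
- latch_paddle (a joint): Paddle angle, rad: 0 at rest, grows as the outer end is lifted. A spring resists, 2 to 5 N at the grip. The pawl hooks behind a strike pocket out of sight, set differently every time: it comes clear after 3 to 25 mm of lift at the grip (0.04 to 0.36 rad) and 1 to 4 mm later lands on the pocket's hard floor, a steep rise of force. Between the two, or resting lightly there, the door can be drawn.
- pawl: Hooked steel pawl fixed to the paddle and turning with it; origin on the paddle's pivot, axes those of the paddle. It reaches 56 mm back through the door into the cabinet, hidden, and sinks as the blade is lifted. It is spoilt if pressed against its strike pocket with more than 20 N (about 15 N of lift at the grip), whether by lifting on past its stop or by pulling the door while it is caught.
- mug: Bystander: cream mug, 82 mm across, 94 mm high, right of the cabinet. Origin: centre of its underside.
- canister: Bystander: round canister with wooden lid, 77 mm across, 85 mm high, right of the cabinet. Origin: centre of its underside.
- teaspoon: Bystander: steel teaspoon, 130 mm long, near the front edge of the worktop. Origin: centre of its underside.
- jar: Bystander: glass jar with a screw lid, 62 mm across, 86 mm high, left of the cabinet near the front edge of the worktop. Origin: centre of its underside.

How it is judged:
On the way, in this order (a step that is already met when the one before it is completed fails the run):
1. the paddle is lifted while the door is still shut (value of joint latch_paddle above 0.03 rad and value of joint cabinet_door below 0.03 rad), for 0.1 s.
2. the door is drawn open past the strike (value of joint cabinet_door above 0.15 rad), for 0.1 s.
At the end, for the whole second after the job is handed in: The door stands open by more than 1.05 rad (60 degrees) and at rest, and the paddle has sprung back to within 0.04 rad of its rest (value of joint cabinet_door above 1.05 rad and value of joint latch_paddle below 0.04 rad and velocity of joint cabinet_door between -0.05 and 0.05 rad/s); the robot touches nothing.
It fails at once if the pawl is pressed against its strike with more than 20 N, by lifting on past its stop or pulling while it is caught (contact force between pawl and anything else above 20 N).
It fails at once if a bystander (mug, canister, teaspoon, jar) is moved by more than 20 mm (distance of any of mug, canister, teaspoon, jar from where it was at the start of the episode above 0.02 m).
It also fails if it takes over 72 s, if anything falls off the work surface, if the arm or the gripper's body presses on something with over 40 N, if the wrist force passes 120 N, or if a joint passes its speed limit or range.

### The arm

A 6-joint arm with a two-finger parallel gripper is mounted at the origin on a cart in front of the work surface, level with it; the furniture and walls round the work are solid. World frame = base frame: x ahead of the robot, y to its left, z up, the work surface at z = 0. Lengths are in m, angles in rad, forces in N, time in s.
With the tool pointing down it reaches from about 0.25 to 0.725 m from the base axis. Payload 4 kg.
Tool frame: the origin (TCP) lies between the finger pads; the fingertips stand 8 mm ahead of it and the grasp point (between the pads) lies 11 mm behind it; z points along the fingers, y is the line along which they close (so a half turn about z gives the same grasp; the last joint's range is limited). The gripper opens to 85 mm and grips with 20 to 120 N. Pads are 22 mm wide; open, the fingers measure 114 mm over their backs; the gripper's body (76 mm by 85 mm) begins 54 mm behind the grasp point. The pads swing forward as they close: fully open they stand 13 mm farther back than shut.
Start: joints at [1.283, 0.241, 0.005, 1.335, 0, 1.571], TCP at [0.142, 0.479, 0.239] pointing down, gripper open.
Joint ranges: [-2.72, 2.72], [-1.05, 1.87], [-1.09, 1.28], [-1.99, 2.15], [-1.42, 1.44], [-3.14, 3.14]. Speed limits (rad/s): [2.79, 2.79, 3.14, 3.14, 3.14, 3.14].

### API

Orientations are given as a unit quaternion [x, y, z, w].
In Python, from workcell import status, viewer, bot gives the robot as it stands.
- The arm moves only by the tool servo_tool, never from a script. Its argument "commands" is a list of rows, each a list of 5 numbers: the finger opening in mm, from 0 to 85.4, then the shift along the tool's x, y, z in mm, then the turn about the tool's z in rad. A call has 1 to 20 rows; each row shifts and turns the commanded pose from where the row before left it, along the tool's axes as they then stand; what a row does not reach is not made up. A row lasts 1/8 s, in which the tool goes at most 62.5 mm and 10.7 degrees, less where a joint would pass 70% of its speed; a pose out of reach is approached as far as the arm can. A call is refused whole if a number of a shift passes 62.5 or a number of a turn 0.188, either way. A call with a gripper value outside its range is refused whole. The fingers move at their own pace and stop on an object; the grip force is fixed at half the most. Time passes only in rows, so rows that do not move let the fingers close. It gives the time, the measured TCP pose, the force, the opening and the grip force at its end, in the units of the state.
- status.get_obs(): the state, without advancing time (a new reading comes with each control period).
- viewer.camera(name): name is "side" or "top" or "wrist"; returns (picture, depth): 420x560x3 uint8, red, green, blue; 420x560 float32, m along the optical axis (not along the pixel's ray), 0 where there is no reading.
- viewer.get_calibration(name): a dict with "camera_matrix" (3x3 intrinsics, pixels), "R" (3x3) and "t" (3): a world point X has camera coordinates R X + t; the wrist camera has in their place "T_tool_cam" (4x4, takes a point from camera to tool coordinates, whose origin is the TCP and whose axes are the flange's). Camera axes: x right, y down, z forward; pixel columns grow to the right and rows downward; lengths in m; the calibration is good to about 2 mm. The wrist camera is an equidistant fisheye: a pixel r from the principal point sees the ray r / f radians off the axis. A picture is of the moment at which its call begins: read the wrist's pose just before it. get_calibration takes no time and is no camera call.
- bot.job_done(): hands the job in; it is judged then, once.
Trained networks look in the newest picture that a camera, given by its name, has taken for a name from the list of things; names that differ only in an ending like _2 or _b are one class to them, and where a whole thing is asked for, a point or a joint stands for the part that bears it (a point fixed in the world has none). Each returns a list of dicts, best first, with "p" (0 to 1); they miss things now and then, are a little off and sometimes report something else, mostly with a low value. They report only what shows in the picture. A call takes as long as a camera call.
- viewer.masks_of(camera, label): "mask" (420x560 bool, what is visible of it) and "pixel" ([row, column] in pixels, amid what is visible of it).
- viewer.spot_point(camera, label): "pixel" ([row, column] in pixels: a listed point, or the origin of a listed thing).
The state is a dict: "clock": time; "joint_pos": joint angles; "joint_vel": joint speeds; "tau": joint torques, N m; "eef_pos": TCP position; "tool_rot": TCP orientation; "ft_force": force on the tool from outside, world axes, zero at the start; "ft_torque": the same for the moment, N m; "grip_width": finger opening in m; "grasp_force": force on a finger pad.
Only numpy, scipy, OpenCV 4.12 (cv2) and the standard library are available. Lean on these libraries where they do the work, as an engineer would, in place of code of your own. Each camera call takes 0.05 s, during which the arm holds its last target. There are 200 camera calls.

## Working session

There is one attempt and no reset: what is moved stays moved. The work goes in short steps, Python scripts to look and compute and a tool call to move; the robot and the scene stay as the last step left them, time stands still between calls to the robot, and variables do not carry over. Pictures are saved under pics/ and viewed, at most 10 in all, crops included, and the job is handed in when it is done.

Besides the shell and the picture viewer there is one more tool, called by a JSON object that holds its "op" and its "data", one argument or row to a line. servo_tool: Moves the arm, as the interface text tells. Its arguments: {"type":"object","properties":{"commands":{"type":"array"}},"required":["commands"]}

```bash
mkdir -p pics; cat > h.py <<'E'
import numpy as np, cv2
from workcell import status, viewer, bot
from scipy.spatial.transform import Rotation as Rn
def world(cam,px,depth):
    c=viewer.get_calibration(cam);K=np.array(c["camera_matrix"]);r,q=int(round(px[0])),int(round(px[1]))
    w=depth[max(r-2,0):r+3,max(q-2,0):q+3];w=w[w>0]
    if not len(w): return None
    d=np.median(w)
    p=np.array([(px[1]-K[0,2])/K[0,0],(px[0]-K[1,2])/K[1,1],1])*d
    return np.array(c["R"]).T@(p-np.array(c["t"]))
E
python3 - <<'E'
from h import *
np.set_printoptions(precision=3,suppress=True)
o=status.get_obs();print(o)
ims=[]
for cam in["top","side"]:
    im,d=viewer.camera(cam);ims.append(im)
    for n in["door_hinge","door_edge","paddle_pivot","paddle_grip","mug","canister","teaspoon","jar"]:
        for r in viewer.spot_point(cam,n)[:1]: print(cam,n,np.array(r["pixel"]),round(r["p"],2),world(cam,r["pixel"],d))
    for r in viewer.masks_of(cam,"latch_paddle")[:1]:
        print("mask",r["p"],r["pixel"],r["mask"].sum(),world(cam,r["pixel"],d))
cv2.imwrite("pics/a.png",cv2.resize(np.vstack(ims)[:,:,::-1],(400,600)))
cv2.imwrite("pics/top.png",ims[0][:,:,::-1]);cv2.imwrite("pics/side.png",ims[1][:,:,::-1])
E
```

```text
{'clock': 0.0, 'joint_pos': array([ 1.283,  0.241,  0.004,  1.335, -0.   ,  1.571]), 'joint_vel': array([ 0.   , -0.001,  0.   , -0.   , -0.001,  0.   ]), 'tau': array([ -0.001, -37.232,  25.241,   0.017,   0.   ,   0.   ]), 'eef_pos': array([0.142, 0.479, 0.238]), 'tool_rot': array([ 0.143,  0.99 , -0.001, -0.   ]), 'ft_force': array([ 0.905, -0.086,  0.022]), 'ft_torque': array([ 0.07 , -0.035, -0.009]), 'grasp_force': 0.0, 'grip_width': 0.08521439424659547}
top door_hinge [162.9 286.6] 0.59 [ 0.657 -0.22   0.214]
top door_edge [204.5 359.6] 0.82 [ 0.591 -0.444  0.001]
top paddle_pivot [195.7 341. ] 0.85 [ 0.575 -0.366  0.188]
top paddle_grip [220.9 332.5] 0.56 [ 0.507 -0.343  0.189]
top mug [268.5 372.4] 0.57 [ 0.393 -0.478  0.008]
top canister [234.2 388.1] 0.77 [ 0.49  -0.515  0.067]
top teaspoon [261.7 275.9] 0.7 [ 0.41  -0.186  0.001]
top jar [267.1 187.2] 0.92 [0.385 0.064 0.084]
mask 0.75 [212.0, 338.8] 539 [ 0.531 -0.36   0.189]
side door_hinge [165.5 318.3] 0.72 [ 0.639 -0.246  0.213]
side door_edge [256.1 332.6] 0.66 [ 0.561 -0.418  0.121]
side paddle_pivot [219.6 328.5] 0.56 [ 0.57  -0.385  0.189]
side paddle_grip [221. 293.] 0.85 [ 0.508 -0.353  0.189]
side mug [345.8 277.9] 0.8 [ 0.39  -0.491  0.031]
side canister [345.1 335.8] 0.86 [ 0.475 -0.557  0.051]
side teaspoon [254.5 331.3] 0.56 [ 0.569 -0.405  0.111]
side jar [197.6 172.4] 0.7 [0.396 0.057 0.023]
mask 0.59 [217.8, 302.1] 687 [ 0.528 -0.354  0.19 ]
```

View pics/top.png

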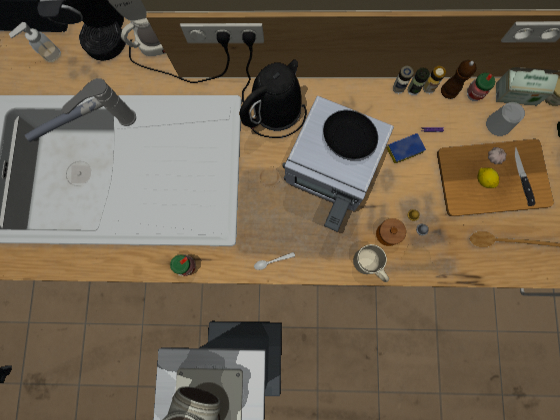

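View pics/side.png

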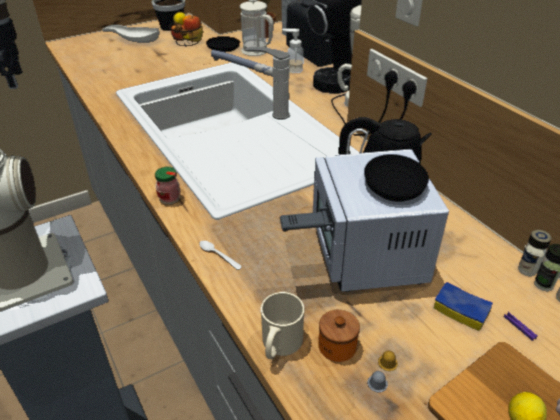

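```bash
python3 - <<'E'
from h import *
np.set_printoptions(precision=4,suppress=True)
for cam in["top","side"]:
    im,d=viewer.camera(cam)
    m=viewer.masks_of(cam,"latch_paddle")[0]["mask"]
    P=np.array([world(cam,p,d) for p in np.argwhere(m)])
    P=P[(abs(P[:,2]-0.189)<0.006)]
    (c,s,a)=cv2.minAreaRect((P[:,:2]*1000).astype(np.float32));print(cam,len(P),c,s,a,np.median(P[:,2]))
    print(cv2.boxPoints((c,s,a)))
    # cabinet top
    K=viewer.get_calibration(cam);Km=np.array(K["camera_matrix"]);v,u=np.mgrid[:420,:560]
    X=np.stack([(u-Km[0,2])/Km[0,0]*d,(v-Km[1,2])/Km[1,1]*d,d],-1).reshape(-1,3)-np.array(K["t"])
    X=X@np.array(K["R"]);T=X[(abs(X[:,2]-0.215)<.006)&(X[:,0]>.5)&(X[:,0]<.95)&(X[:,1]<-0.1)&(X[:,1]>-.6)]
    r=cv2.minAreaRect((T[:,:2]*1000).astype(np.float32));print(len(T),r);print(cv2.boxPoints(r))
E
```

```text
top 505 (531.2200317382812, -355.576416015625) (38.99055099487305, 93.9654312133789) 66.33341979980469 0.18809212225478045
[[ 480.363  -354.5726]
 [ 566.4257 -392.2916]
 [ 582.077  -356.5803]
 [ 496.0144 -318.8613]]
4910 ((741.6397705078125, -281.23388671875), (397.2081298828125, 223.5116424560547), 66.37316131591797)
[[ 559.6557 -418.4007]
 [ 764.4315 -507.9793]
 [ 923.6238 -144.0671]
 [ 718.8481  -54.4885]]
side 684 (530.94384765625, -358.5124206542969) (40.94337844848633, 95.30992126464844) 66.15992736816406 0.18875394136863866
[[ 479.0806 -357.976 ]
 [ 566.2584 -396.4988]
 [ 582.8071 -359.0489]
 [ 495.6293 -320.526 ]]
4915 ((739.4471435546875, -286.333984375), (396.4832763671875, 222.39027404785156), 66.66487121582031)
[[ 558.8221 -424.3148]
 [ 763.0217 -512.4055]
 [ 920.0721 -148.3531]
 [ 715.8726  -60.2625]]
```

The top view shows the cabinet around (340,150), with the dark paddle at about (340,210) pointing toward the robot. The mug and canister are at (370,260) and (392,232), the spoon at (275,261) and the jar at (182,265). The side view agrees. Grip is at about (0.508, -0.347, 0.183), cabinet yaw is about -23.6°, and the hinge is at about (0.661, -0.214). I'm moving to a point above the grip.

{"op": "servo_tool", "data": {
  "commands": [
    [85,-36.5,-43,0,0],
    [85,-36.5,-43,0,0],
    [85,-36.5,-43,0,0],
    [85,-36.5,-43,0,0],
    [85,-36.5,-43,0,0],
    [85,-36.5,-43,0,0],
    [85,-36.5,-43,0,0],
    [85,-36.5,-43,0,0],
    [85,-36.5,-43,0,0],
    [85,-36.5,-43,0,0],
    [85,-36.5,-43,0,0],
    [85,-36.5,-43,0,0],
    [85,-36.5,-43,0,0],
    [85,-36.5,-43,0,0],
    [85,-36.5,-43,0,0],
    [85,-36.5,-43,0,0],
    [85,0,0,0,0.124],
    [85,0,0,0,0]
  ]
}}

```text
clock: 3.45
eef_pos: [0.5064, -0.3466, 0.2383]
tool_rot: [0.204, 0.979, 0.0, -0.001]
ft_force: [0.3, 0.5, 0.4]
grip_width: 0.0852
grasp_force: 0.0
```

```bash
python3 - <<'E'
from h import *
np.set_printoptions(precision=4,suppress=True)
o=status.get_obs();print(o["clock"],o["eef_pos"],o["tool_rot"],o["ft_force"],o["joint_pos"])
im,d=viewer.camera("wrist");c=viewer.get_calibration("wrist");K=np.array(c["camera_matrix"]);T=np.array(c["T_tool_cam"])
m=viewer.masks_of("wrist","latch_paddle")[0];g=viewer.spot_point("wrist","paddle_grip")[:1]
def ray(p):
    x=(p[1]-K[0,2])/K[0,0];y=(p[0]-K[1,2])/K[1,1];r=np.hypot(x,y);return np.array([np.sin(r)*x/r,np.sin(r)*y/r,np.cos(r)])
R=Rn.from_quat(o["tool_rot"]).as_matrix()
def hit(p,z):
    v=R@T[:3,:3]@ray(p);s=R@T[:3,3]+o["eef_pos"];return s+v*(z-s[2])/v[2]
P=np.array([hit(p,.1885) for p in np.argwhere(m["mask"])])
r=cv2.minAreaRect((P[:,:2]*1000).astype(np.float32));print(m["p"],len(P),r);print(cv2.boxPoints(r))
if g: print(g,hit(g[0]["pixel"],.1885))
im=im.copy();im[m["mask"]]=im[m["mask"]]//2+np.array([120,0,0],np.uint8)
cv2.imwrite("pics/w1.png",im[:,:,::-1])
E
```

```text
3.45 [ 0.5064 -0.3466  0.2383] [ 0.2043  0.9789  0.0003 -0.0008] [0.2906 0.457  0.3718] [-0.6002  0.4745  0.3405  1.4385  0.     -0.1888]
0.71 7714 ((528.056884765625, -355.593017578125), (40.26096725463867, 95.83260345458984), 66.63932037353516)
[[ 476.0863 -355.0737]
 [ 564.0632 -393.073 ]
 [ 580.0275 -356.1124]
 [ 492.0505 -318.113 ]]
[{'pixel': [238.2, 281.6], 'p': 0.78}] [ 0.5048 -0.3439  0.1885]
```

View pics/w1.png

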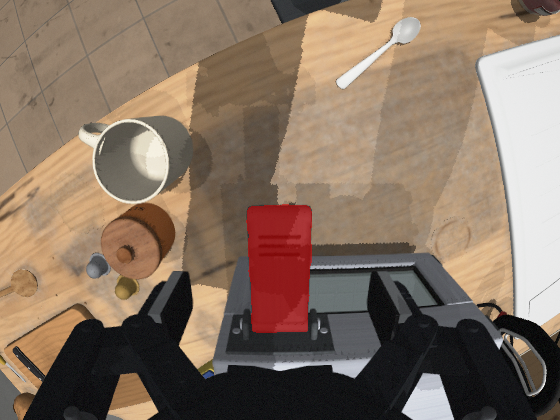

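The wrist picture shows the blade (cols 248–311, rows 205–332) centred between the open fingers. The lateral error is about 0 mm. Next I descend 66 mm and close.

{"op": "servo_tool", "data": {
  "commands": [
    [85,0,0,17,0],
    [85,0,0,17,0],
    [85,0,0,16,0],
    [85,0,0,16,0],
    [85,0,0,0,0],
    [55,0,0,0,0],
    [48,0,0,0,0],
    [46,0,0,0,0]
  ]
}}

```text
clock: 4.6
eef_pos: [0.5069, -0.3463, 0.174]
tool_rot: [0.204, 0.979, -0.0, 0.001]
ft_force: [-1.2, -0.6, -0.3]
grip_width: 0.0459
grasp_force: 0.0
```

{"op": "servo_tool", "data": {
  "commands": [
    [44,0,0,0,0],
    [40,0,0,0,0],
    [36,0,0,0,0],
    [36,0,0,0,0],
    [36,0,0,0,0]
  ]
}}

```text
clock: 5.22
eef_pos: [0.5064, -0.3466, 0.1738]
tool_rot: [0.205, 0.979, -0.001, 0.0]
ft_force: [-4.4, -3.0, 4.0]
grip_width: 0.0387
grasp_force: 61.2
```

{"op": "servo_tool", "data": {
  "commands": [
    [36,0,0,-1,0],
    [36,0,0,0,0]
  ]
}}

```text
clock: 5.48
eef_pos: [0.5061, -0.3464, 0.1739]
tool_rot: [0.205, 0.979, -0.0, -0.001]
ft_force: [-3.7, -4.7, 1.7]
grip_width: 0.0387
grasp_force: 60.8
```

{"op": "servo_tool", "data": {
  "commands": [
    [36,0,0,-1,0],
    [36,0,0,0,0]
  ]
}}

```text
clock: 5.72
eef_pos: [0.5059, -0.3462, 0.1741]
tool_rot: [0.205, 0.979, -0.0, -0.001]
ft_force: [-2.1, -4.5, -2.0]
grip_width: 0.0392
grasp_force: 60.5
```

{"op": "servo_tool", "data": {
  "commands": [
    [36,0,0,-1,0],
    [36,0,0,0,0]
  ]
}}

```text
clock: 5.98
eef_pos: [0.5058, -0.3461, 0.1747]
tool_rot: [0.205, 0.979, 0.0, -0.001]
ft_force: [-2.0, -4.5, -4.4]
grip_width: 0.0389
grasp_force: 60.7
```

{"op": "servo_tool", "data": {
  "commands": [
    [36,0,0,-1,0],
    [36,0,0,0,0]
  ]
}}

```text
clock: 6.22
eef_pos: [0.5056, -0.3459, 0.1752]
tool_rot: [0.205, 0.979, 0.0, -0.002]
ft_force: [-2.6, -5.1, -6.6]
grip_width: 0.0384
grasp_force: 60.9
```

{"op": "servo_tool", "data": {
  "commands": [
    [36,0,0,-1,0],
    [36,0,0,0,0]
  ]
}}

```text
clock: 6.48
eef_pos: [0.5054, -0.3457, 0.1758]
tool_rot: [0.205, 0.979, 0.001, -0.002]
ft_force: [-2.3, -4.8, -6.9]
grip_width: 0.0391
grasp_force: 61.1
```

{"op": "servo_tool", "data": {
  "commands": [
    [36,0,0,-1,0],
    [36,0,0,0,0]
  ]
}}

```text
clock: 6.72
eef_pos: [0.5053, -0.3456, 0.1763]
tool_rot: [0.205, 0.979, 0.001, -0.003]
ft_force: [-1.2, -5.8, -10.1]
grip_width: 0.0389
grasp_force: 61.4
```

```bash
python3 - <<'E'
from h import *
np.set_printoptions(precision=3,suppress=True)
o=status.get_obs();R=Rn.from_quat(o["tool_rot"]).as_matrix();print(R.T@o["ft_force"],R.T@o["ft_torque"],o["ft_torque"],o["eef_pos"])
im,d=viewer.camera("side");cv2.imwrite("pics/s2.png",cv2.resize(im[190:260,250:370,::-1],None,fx=6,fy=6))
E
```

```text
[-1.245 -5.765 10.085] [1.229 0.227 0.568] [-1.037  0.703 -0.561] [ 0.505 -0.346  0.176]
```

View pics/s2.png

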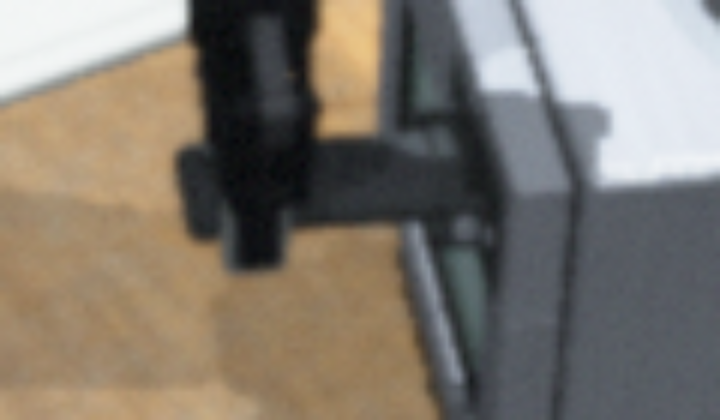

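The side crop shows the fingers holding the blade near its end. Pad friction adds torque to the reading, so I'll log the net lift after subtracting it.

{"op": "servo_tool", "data": {
  "commands": [
    [36,0,-1,-0.5,0],
    [36,0,0,-0.5,0],
    [36,0,0,0,0]
  ]
}}

```text
clock: 7.15
eef_pos: [0.5056, -0.3457, 0.1792]
tool_rot: [0.204, 0.979, 0.001, -0.001]
ft_force: [-2.4, 0.4, -10.7]
grip_width: 0.0386
grasp_force: 61.5
```

```bash
cat > n.py <<'E'
from h import *
np.set_printoptions(precision=3,suppress=True)
o=status.get_obs();R=Rn.from_quat(o["tool_rot"]).as_matrix();f=R.T@o["ft_force"];t=R.T@o["ft_torque"]
ty=t[1]-.2*f[0];print("F",f,"ty",ty,"net",f[2]-ty/.068,o["eef_pos"],o["clock"])
E
python3 n.py
```

```text
F [ 2.304 -0.625 10.709] ty 0.40398798755166593 net 4.768432624816833 [ 0.506 -0.346  0.179] 7.15
```

{"op": "servo_tool", "data": {
  "commands": [
    [36,0,0,-0.5,0],
    [36,0,0,-0.5,0],
    [36,0,0,0,0]
  ]
}}

```text
clock: 7.52
eef_pos: [0.5065, -0.3465, 0.1815]
tool_rot: [0.204, 0.979, 0.0, 0.0]
ft_force: [-0.4, 2.3, -10.4]
grip_width: 0.0388
grasp_force: 61.5
```

```bash
python3 n.py
```

```text
F [ 1.289  1.95  10.447] ty 0.3743264215193896 net 4.942376510199854 [ 0.506 -0.346  0.181] 7.525
```

{"op": "servo_tool", "data": {
  "commands": [
    [36,0,0,-0.5,0],
    [36,0,0,-0.5,0],
    [36,0,0,0,0]
  ]
}}

```text
clock: 7.9
eef_pos: [0.5066, -0.3465, 0.1822]
tool_rot: [0.204, 0.979, 0.0, 0.0]
ft_force: [1.9, 2.7, -11.9]
grip_width: 0.0389
grasp_force: 61.5
```

{"op": "servo_tool", "data": {
  "commands": [
    [36,0,0,-0.5,0],
    [36,-0.3,0,-0.5,0],
    [36,0,0,0,0]
  ]
}}

```text
clock: 8.28
eef_pos: [0.5067, -0.3467, 0.1832]
tool_rot: [0.204, 0.979, 0.0, 0.0]
ft_force: [1.6, 3.7, -11.3]
grip_width: 0.0386
grasp_force: 61.5
```

{"op": "servo_tool", "data": {
  "commands": [
    [36,0,0,-0.5,0],
    [36,-0.3,0,-0.5,0],
    [36,0,0,0,0]
  ]
}}

```text
clock: 8.65
eef_pos: [0.5069, -0.3468, 0.1842]
tool_rot: [0.204, 0.979, 0.0, -0.0]
ft_force: [2.2, 3.9, -11.7]
grip_width: 0.0386
grasp_force: 61.6
```

{"op": "servo_tool", "data": {
  "commands": [
    [36,-0.1,0.3,-0.5,0],
    [36,-0.1,0,-0.5,0],
    [36,0,0,0,0]
  ]
}}

```text
clock: 9.02
eef_pos: [0.5073, -0.347, 0.1855]
tool_rot: [0.204, 0.979, -0.0, 0.0]
ft_force: [2.6, 3.7, -11.8]
grip_width: 0.0385
grasp_force: 61.7
```

{"op": "servo_tool", "data": {
  "commands": [
    [36,-0.1,0.3,-0.5,0],
    [36,-0.1,0,-0.5,0],
    [36,0,0,0,0]
  ]
}}

```text
clock: 9.4
eef_pos: [0.5074, -0.347, 0.1864]
tool_rot: [0.204, 0.979, -0.0, 0.0]
ft_force: [2.8, 2.2, -11.0]
grip_width: 0.0385
grasp_force: 61.6
```

{"op": "servo_tool", "data": {
  "commands": [
    [36,-0.1,0,-0.5,0],
    [36,-0.1,0,-0.5,0],
    [36,0,0,0,0]
  ]
}}

```text
clock: 9.78
eef_pos: [0.5075, -0.347, 0.1874]
tool_rot: [0.204, 0.979, -0.0, 0.0]
ft_force: [2.9, 2.3, -11.8]
grip_width: 0.0386
grasp_force: 61.6
```

```bash
python3 n.py
```

```text
F [-1.766  3.254 11.833] ty 0.5886704515756194 net 3.1758221112663296 [ 0.508 -0.347  0.187] 9.775
```

{"op": "servo_tool", "data": {
  "commands": [
    [36,-0.1,0,-0.5,0],
    [36,-0.1,0,-0.5,0],
    [36,0,0,0,0]
  ]
}}

```text
clock: 10.15
eef_pos: [0.5077, -0.347, 0.1884]
tool_rot: [0.204, 0.979, -0.0, -0.0]
ft_force: [2.4, 1.4, -11.7]
grip_width: 0.0386
grasp_force: 61.6
```

{"op": "servo_tool", "data": {
  "commands": [
    [36,-0.1,0,-0.5,0],
    [36,-0.1,0,-0.5,0],
    [36,0,0,0,0]
  ]
}}

```text
clock: 10.52
eef_pos: [0.5079, -0.3471, 0.1894]
tool_rot: [0.204, 0.979, -0.0, -0.0]
ft_force: [1.6, 1.3, -10.9]
grip_width: 0.0389
grasp_force: 61.6
```

{"op": "servo_tool", "data": {
  "commands": [
    [36,-0.1,0,-0.5,0],
    [36,-0.1,0,-0.5,0],
    [36,0,0,0,0]
  ]
}}

```text
clock: 10.9
eef_pos: [0.5081, -0.3471, 0.1903]
tool_rot: [0.204, 0.979, -0.0, -0.0]
ft_force: [1.8, 1.7, -12.5]
grip_width: 0.0388
grasp_force: 61.6
```

```bash
python3 n.py
```

```text
F [-0.986  2.274 12.457] ty 0.4589327848838716 net 5.708308602013874 [ 0.508 -0.347  0.19 ] 10.9
```

{"op": "servo_tool", "data": {
  "commands": [
    [36,-0.1,0,-0.5,0],
    [36,-0.1,0,-0.5,0],
    [36,0,0,0,0]
  ]
}}

```text
clock: 11.28
eef_pos: [0.5083, -0.3472, 0.1909]
tool_rot: [0.205, 0.979, 0.0, -0.0]
ft_force: [2.9, 0.8, -14.0]
grip_width: 0.0385
grasp_force: 61.9
```

{"op": "servo_tool", "data": {
  "commands": [
    [36,-0.1,0,-0.5,0],
    [36,-0.1,0,-0.5,0],
    [36,0,0,0,0]
  ]
}}

```text
clock: 11.65
eef_pos: [0.5084, -0.3473, 0.1915]
tool_rot: [0.204, 0.979, 0.0, -0.0]
ft_force: [4.5, 0.4, -19.1]
grip_width: 0.0388
grasp_force: 62.4
```

```bash
python3 n.py
```

```text
F [-3.949  2.165 19.087] ty 0.5125381996987615 net 11.54943964122532 [ 0.508 -0.347  0.192] 11.65
```

The stop is reached: net lift rose from about 5 to 11.5 N. I'll ease back a little, then draw gently.

{"op": "servo_tool", "data": {
  "commands": [
    [36,0,0,0.8,0],
    [36,0,0,0.7,0],
    [36,0,0,0,0]
  ]
}}

```text
clock: 12.02
eef_pos: [0.5084, -0.3473, 0.1912]
tool_rot: [0.204, 0.979, -0.0, 0.0]
ft_force: [2.5, 1.6, -15.3]
grip_width: 0.0386
grasp_force: 62.8
```

{"op": "servo_tool", "data": {
  "commands": [
    [36,1.0,0.5,0,0.005],
    [36,1.0,0.5,0,0.005],
    [36,0,0,0,0]
  ]
}}

```text
clock: 12.4
eef_pos: [0.507, -0.3457, 0.1911]
tool_rot: [0.21, 0.978, -0.0, 0.0]
ft_force: [3.1, 0.3, -14.9]
grip_width: 0.039
grasp_force: 62.9
```

```bash
python3 n.py
```

```text
F [-2.7    1.584 14.877] ty 0.5515478936413168 net 6.766098411274156 [ 0.507 -0.346  0.191] 12.4
```

{"op": "servo_tool", "data": {
  "commands": [
    [36,1.0,0.5,0,0.005],
    [36,1.0,0.5,0,0.005],
    [36,0,0,0,0]
  ]
}}

```text
clock: 12.78
eef_pos: [0.5055, -0.3439, 0.1911]
tool_rot: [0.214, 0.977, -0.0, 0.0]
ft_force: [3.1, 0.4, -12.9]
grip_width: 0.0383
grasp_force: 62.9
```

{"op": "servo_tool", "data": {
  "commands": [
    [36,1.0,0.5,0,0.005],
    [36,1.0,0.5,0,0.005],
    [36,0,0,0,0]
  ]
}}

```text
clock: 13.15
eef_pos: [0.504, -0.3422, 0.191]
tool_rot: [0.219, 0.976, -0.0, -0.0]
ft_force: [1.9, -0.7, -12.8]
grip_width: 0.0381
grasp_force: 63.0
```

```bash
python3 n.py
```

```text
F [-1.962  0.207 12.835] ty 0.385153084546128 net 7.170634934367217 [ 0.504 -0.342  0.191] 13.15
```

{"op": "servo_tool", "data": {
  "commands": [
    [36,1.8,0.9,0,0.01],
    [36,1.8,0.9,0,0.01],
    [36,0,0,0,0]
  ]
}}

```text
clock: 13.52
eef_pos: [0.5013, -0.3388, 0.1911]
tool_rot: [0.229, 0.973, -0.0, -0.0]
ft_force: [0.1, -0.9, -10.2]
grip_width: 0.0388
grasp_force: 63.3
```

{"op": "servo_tool", "data": {
  "commands": [
    [36,1.8,0.9,0,0.01],
    [36,1.8,0.9,0,0.01],
    [36,1.8,0.9,0,0.01],
    [36,0,0,0,0]
  ]
}}

```text
clock: 14.02
eef_pos: [0.4977, -0.3341, 0.1909]
tool_rot: [0.244, 0.97, -0.0, -0.0]
ft_force: [-1.4, -1.8, -10.1]
grip_width: 0.0386
grasp_force: 63.4
```

```bash
python3 n.py
```

```text
F [ 0.383 -2.246 10.119] ty 0.42623157422244584 net 3.8508294733700845 [ 0.498 -0.334  0.191] 14.025
```

{"op": "servo_tool", "data": {
  "commands": [
    [36,3.66,1.76,0,0.02],
    [36,3.66,1.76,0,0.02],
    [36,3.66,1.76,0,0.02],
    [36,3.66,1.76,0,0.02],
    [36,3.66,1.76,0,0.02],
    [36,3.66,1.76,0,0.02],
    [36,0,0,0,0]
  ]
}}

```text
clock: 14.9
eef_pos: [0.4843, -0.3135, 0.1909]
tool_rot: [0.301, 0.953, -0.0, -0.0]
ft_force: [-3.7, -4.3, -9.9]
grip_width: 0.0386
grasp_force: 63.4
```

```bash
python3 n.py
```

```text
F [ 0.562 -5.61   9.941] ty 0.46238670043077273 net 3.1416397659952127 [ 0.484 -0.314  0.191] 14.9
```

{"op": "servo_tool", "data": {
  "commands": [
    [36,5.5,1.2,0,0.03],
    [36,5.5,1.2,0,0.03],
    [36,5.5,2.3,1,0.03],
    [36,5.5,2.3,2,0.03],
    [36,5.5,2.4,2,0.03],
    [36,5.5,2.4,2,0.03],
    [36,5.5,2.4,2,0.03],
    [36,5.5,2.4,2,0.03],
    [36,5.5,2.4,2,0.03],
    [36,0,0,0,0]
  ]
}}

```text
clock: 16.15
eef_pos: [0.4641, -0.2669, 0.1814]
tool_rot: [0.426, 0.905, 0.001, 0.005]
ft_force: [2.6, 3.6, 5.4]
grip_width: 0.0386
grasp_force: 65.5
```

```bash
python3 n.py
```

```text
F [ 1.094  4.295 -5.397] ty -0.6813465652450106 net 4.622945966601649 [ 0.464 -0.267  0.181] 16.15
```

{"op": "servo_tool", "data": {
  "commands": [
    [36,7.3,4.0,0.5,0.04],
    [36,7.3,4.0,0.5,0.04],
    [36,7.3,3.5,0.5,0.04],
    [36,7.3,3.5,0.5,0.04],
    [36,7.3,3.5,0,0.04],
    [36,7.3,3.5,0,0.04],
    [36,7.3,3.5,0,0.04],
    [36,7.3,3.5,0,0.04],
    [36,0,0,0,0]
  ]
}}

```text
clock: 17.27
eef_pos: [0.4572, -0.2021, 0.1787]
tool_rot: [0.565, 0.825, 0.001, 0.003]
ft_force: [1.1, 2.2, 5.0]
grip_width: 0.0388
grasp_force: 65.6
```

```bash
python3 n.py
```

```text
F [ 1.634  1.889 -5.043] ty -0.38453842109537917 net 0.612382713495311 [ 0.457 -0.202  0.179] 17.275
```

{"op": "servo_tool", "data": {
  "commands": [
    [36,7.3,3.6,0.5,0.04],
    [36,7.3,3.6,0.5,0.04],
    [36,7.3,3.6,0.5,0.04],
    [36,7.3,3.5,0.5,0.04],
    [36,7.3,3.5,0,0.04],
    [36,7.3,3.5,0,0.04],
    [36,7.3,3.5,0,0.04],
    [36,7.3,3.5,0,0.04],
    [36,7.3,3.5,0,0.04],
    [36,7.3,3.5,0,0.04],
    [36,7.3,3.5,0,0.04],
    [36,7.3,3.5,0,0.04],
    [36,3.6,1.7,0,0.02],
    [36,0,0,0,0]
  ]
}}

```text
clock: 19.02
eef_pos: [0.4873, -0.1065, 0.1763]
tool_rot: [0.752, 0.659, 0.001, 0.002]
ft_force: [-0.3, 3.5, 5.6]
grip_width: 0.0384
grasp_force: 65.9
```

```bash
python3 n.py
```

```text
F [ 3.445 -0.681 -5.578] ty -0.6857532522793514 net 4.507047140195214 [ 0.487 -0.106  0.176] 19.025
```

{"op": "servo_tool", "data": {
  "commands": [
    [44,0,0,0,0],
    [50,0,0,0,0],
    [60,0,0,0,0],
    [75,0,0,0,0],
    [80,0,0,0,0],
    [80,0,0,0,0],
    [80,0,0,-10,0],
    [80,0,0,-20,0],
    [80,0,0,-30,0],
    [80,0,0,-30,0],
    [80,0,0,-30,0],
    [80,0,0,0,0],
    [80,0,0,0,0]
  ]
}}

```text
clock: 20.65
eef_pos: [0.4856, -0.1065, 0.2936]
tool_rot: [0.752, 0.659, -0.0, -0.0]
ft_force: [0.5, -0.2, 0.6]
grip_width: 0.0798
grasp_force: 0.0
```

```bash
python3 n.py; python3 - <<'E'
from h import *
im,d=viewer.camera("side");im2,_=viewer.camera("top")
cv2.imwrite("pics/e.png",cv2.resize(np.vstack([im,im2])[:,:,::-1],(400,600)))
E
```

```text
F [-0.101  0.566 -0.589] ty 0.04316863589784191 net -1.2233697689842646 [ 0.486 -0.106  0.294] 20.65
```

View pics/e.png

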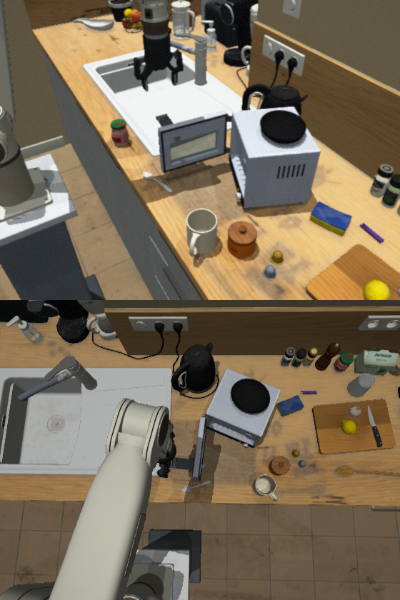

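The side view (upper half) shows the door at about (195,145), swung well out at roughly 74°. The gripper is clear above it and the bystanders have not moved.

```bash
python3 -c "
from workcell import bot
print(bot.job_done())"
```

```text
the job is handed in; nothing more can be done
None
```

I lifted the paddle to its stop by feel, swung the door open to about 1.29 rad (74°), let go and moved the gripper clear; the job was handed in at about 21 s, and no verdict came back.

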